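# Unhook the parts basket from its safety hook and load it into the ultrasonic cleaner

### The arm

A 6-joint arm with a two-finger parallel gripper is mounted at the origin on the work surface. World frame = base frame: x ahead of the robot, y to its left, z up, the work surface at z = 0. Lengths are in m, angles in rad, forces in N, time in s.
With the tool pointing down it reaches from about 0.275 to 1 m from the base axis. Payload 8.4 kg.
Tool frame: the origin (TCP) lies on the centre line of the jaws, within the pads' length; the fingertips stand 17 mm ahead of it and the grasp point (between the pads) lies 2 mm behind it (bot.tcp_to_tips is the z of the fingertips in the tool frame, in m); z points along the fingers, y is the line along which they close (so a half turn about z gives the same grasp; the last joint's range is limited). The gripper opens to 85 mm and grips with 20 to 120 N. Pads are 22 mm wide; open, the fingers measure 114 mm over their backs; the gripper's body (76 mm by 85 mm) begins 54 mm behind the grasp point. The pads swing forward as they close: fully open they stand 13 mm farther back than shut.
Start: joints at [-1.158, 0.353, 1.633, -0, 1.155, -0.002], TCP at [0.252, -0.572, 0.248] pointing down, gripper open.
Joint ranges: [-2.63, 2.63], [-0.92, 2.1], [0.06, 2.66], [-1.3, 4.44], [0, 2.69], [-3.02, 3.02]. Speed limits (rad/s): [2.22, 2.22, 2.79, 3.14, 3.14, 3.14].

### API

Orientations are given as a unit quaternion [x, y, z, w].
In Python, from workcell import bot, hand, kinematics, get_obs, vision, hand_in gives the robot as it stands. The module is installed in compiled form; this text tells all that it offers. Calls block until the motion is done:
- bot.reach(position, orientation): joint-space move of the TCP to a pose.
- bot.servo_line(position, ori=None, velocity=0.15): straight line of the TCP; ori=None keeps the orientation; velocity is the mean speed in m/s.
- bot.goto_joints(angles): joint-space move.
- hand.move_gripper(opening, strength=None): finger opening in m; strength is the grip in N (None keeps the last); returns when the fingers have stopped.
- bot.dwell(seconds).
- kinematics.solve_ik(position, orientation): joint angles nearest the present ones, or None.
- get_obs(): the state.
- vision.read_camera(name): name is "side" or "top"; returns a dict with "frame" (420x560x3 uint8, red, green, blue), "intrinsics" (3x3 intrinsics, pixels), "view" (4x4, takes a point from world to camera coordinates). Camera axes: x right, y down, z forward; pixel columns grow to the right and rows downward; lengths in m; the calibration is good to about 2 mm. A picture is of the moment at which its call begins. There is no depth.
A pose or a line that the arm cannot do raises bot.IKError and nothing moves.
- hand_in(): hands the job in; it is judged then, once.
The state is a dict: "time_s": time; "joint_pos": joint angles; "joint_vel": joint speeds; "joint_efforts": joint torques, N m; "position": TCP position; "orientation": TCP orientation; "wrist_force": force on the tool from outside, world axes, zero at the start; "ft_torque": the same for the moment, N m; "gripper_width": finger opening in m; "grip_force": force on a finger pad.
Only numpy, scipy, OpenCV 4.12 (cv2) and the standard library are available. Lean on these libraries where they do the work, as an engineer would, in place of code of your own. Each camera call takes 0.05 s, during which the arm holds its last target. There are 200 camera calls.

### The job

Take the wire parts basket off the drain stand's safety hook: press its bail back against the sprung keeper until it comes out from under the hook's beak, then lift it off. Lower the basket into the empty opening of the ultrasonic cleaner's cover, all the way down until its rim rests flat on the cover, and only then let go. Leave the beaker in the other opening and the other things on the bench undisturbed.

Things in the scene. Friction and masses are not known exactly. Their poses are not given: they have to be found in the camera images.
- stand: Steel drain stand, fixed: drip tray 165 x 130 mm, 12 mm high; at its back a square post 16 mm thick, 157 mm tall; from the post's top a dark steel safety hook reaches out towards this body's -x. Origin: on the bench, straight below where the bail rests; z up; +x points to the post (front face at x = +74 mm). Hook arm: 12 mm wide, 10 mm thick, level, top face at z = 157 mm, from x = +74 to -14 mm.
- hook_seat (a point): Where the bail bar's centre rests on the arm, stand (0, 0, 160 mm), axes as stand. The beak blocks it upwards: raised about 4 mm off the arm (not over 8) it must be moved about 17 mm in +x, pressing the keeper back; at x = +16 to +19 mm it can go straight up past the beak. Raised about 30 mm (27 to 40) from rest, draw it out 65 mm or more in -x: any higher and the basket's rim meets the arm.
- beak (a point): The round nose of the hook's beak, stand (9, 0, 173 mm). The hook's tip turns up (inner face at stand x = -6 mm, outer -14) to z = 177 mm and its beak, z 169 to 177 mm, overhangs the resting bail back towards the post as far as this nose. Hook and keeper together: 28 mm wide at the pin, 16 mm above the arm, highest point z = 181 mm.
- keeper (a joint): Sprung keeper: a bright steel flap 16 mm wide, 3 mm thick, standing behind the bail, leaning on the beak's nose; hinge pin at stand x = +17, z = 152 mm. 0 = closed; grows (rad) as its top swings back to the post; stop 1.1. Spring 0.036 N m closed, plus 0.06 N m per rad: a bail pressing at z = 164 mm needs 3 to 6 N, meets it at about x = +9 mm and has it at about 0.6 rad at x = +17 mm..
- keeper_top (a point): Front face of the keeper near its top, close to the beak's nose when closed.
- basket: Round stainless wire basket with a rigid upright bail, about 0.2 kg. Origin: centre of its underside, z up. Body 60 mm diameter, chamfered foot, 48 mm deep; flat rim 80 mm diameter, 3 mm thick, underside at z = 48 mm. The bail lies in its y-z plane. It hangs from the hook by the bail's top bar, its y along the stand's y within 0.1 rad, its underside 35 mm above the bench.
- bail (a point): Centre of the bail's top bar, basket (0, 0, 125 mm), axes as basket. The bail is a 6 mm round bar: level top bar, two straight upright legs at y = +-22 mm from z = 82 to 116 mm, splaying out below to the rim. Legs are 50 mm over their outsides: pinch them together from above, high up, one finger on each outer side, the hook in between.
- rim (a point): Centre of the rim's underside, basket (0, 0, 48 mm); axes as basket.
- cleaner: Bench-top ultrasonic cleaner, fixed, 150 (x) x 250 (y) x 130 mm tall, steel with a grey foot and a black front panel on its -x side. Origin: centre of its underside. Flat steel cover, top face at z = 130 mm, with two round openings of 68 mm diameter, centres at y = +54 and -54 mm; free depth 82 mm below the top face. Two bow handles 17 mm high stand on the cover at y = +-112 mm.
- opening: The empty opening of the cover, the one without the beaker, with a thin flat black seal round it. Origin: centre of the opening at the height of the cover's top face, which carries the basket's rim.
- beaker: Glass beaker, 60 mm diameter, 76 mm tall, hanging by a black collar of 80 mm diameter in the other opening; it stands 20 mm above the cover. Origin: centre of its underside. Leave it alone.
- wash_bottle: White plastic wash bottle, 68 mm diameter, 140 mm tall plus bent spout. Origin: centre of its underside. Leave it alone.
- solder_reel: Small black and grey reel, 60 mm diameter, 44 mm tall, standing on its flange. Origin: centre of its underside. Leave it alone.
- tape_dispenser: Beige bench tape dispenser, 60 x 150 x 95 mm. Origin: centre of its underside. Leave it alone.
Not all that is in view belongs to the job. What is shaped like the basket but black or green is not meant.

How it is judged:
By the outcome, as a careful person would: the job done as asked, in the order asked, and still so for the second after the job is handed in, with the robot touching nothing.
It also fails if it takes over 54 s, if anything falls off the work surface, if the arm or the gripper's body presses on something with over 40 N, if the wrist force passes 120 N, or if a joint passes its speed limit or range.

## Working session

There is one attempt and no reset: what is moved stays moved. The work goes in short steps, each a Python script; the robot and the scene stay as the last script left them, time stands still between calls to the robot, and variables do not carry over. Pictures are saved under pics/ and viewed, at most 10 in all, crops included, and the job is handed in when it is done.

```bash
mkdir -p pics; python3 - <<'E'
from workcell import *
import cv2,numpy as np
for n in("side","top"):
    d=vision.read_camera(n); cv2.imwrite(f"pics/{n}0.png",cv2.cvtColor(d["frame"],cv2.COLOR_RGB2BGR))
    np.savez(f"{n}.npz",K=d["intrinsics"],V=d["view"]); np.set_printoptions(precision=4,suppress=True)
    print(n,d["intrinsics"],d["view"])
o=get_obs();print(o)
E
```

```text
side [[521.372    0.     283.8176]
 [  0.     521.372  205.4062]
 [  0.       0.       1.    ]] [[-0.9938 -0.11    0.014   0.6093]
 [-0.0788  0.6119 -0.787   0.1419]
 [ 0.078  -0.7833 -0.6168  1.5372]
 [ 0.      0.      0.      1.    ]]
top [[460.8786   0.     271.589 ]
 [  0.     460.8786 207.048 ]
 [  0.       0.       1.    ]] [[ 0.008  -1.      0.0007 -0.0114]
 [-0.9947 -0.008  -0.1028  0.6252]
 [ 0.1028  0.0001 -0.9947  1.1162]
 [ 0.      0.      0.      1.    ]]
{'time_s': 0.1, 'joint_pos': array([-1.1584,  0.3536,  1.6341,  0.    ,  1.1552, -0.0024]), 'joint_vel': array([-0.0001, -0.0005, -0.003 , -0.0005,  0.0006, -0.0011]), 'joint_efforts': array([  0.    , -60.636 , -34.2821,  -0.0001,   0.004 ,   0.    ]), 'position': array([ 0.2517, -0.5716,  0.2476]), 'orientation': array([ 0.9786,  0.2059, -0.0001, -0.0006]), 'wrist_force': array([ 1.2448, -0.6187, -0.8874]), 'ft_torque': array([-0.0022, -0.0021,  0.0334]), 'grip_force': 0.0, 'gripper_width': 0.08580878875369949}
```

View pics/side0.png

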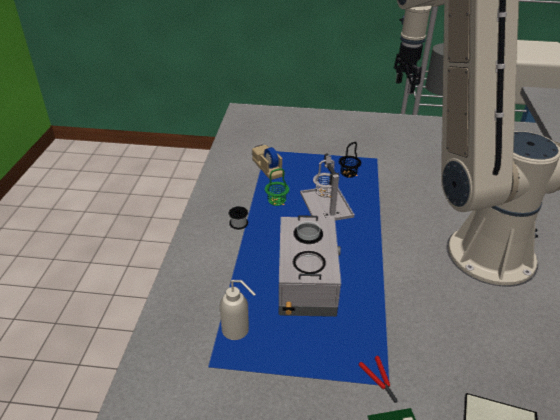

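View pics/top0.png

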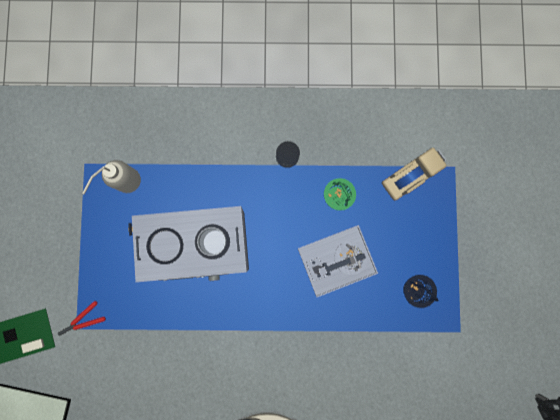

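The steel basket hangs on the stand at side (325,180) and top (352,255). The black basket, at side (350,165) and top (420,291), and the green one, at side (277,192) and top (340,194), are decoys. The cleaner's empty opening looks like the left one in top (165,245), with the beaker at (212,241). I'll enlarge crops to confirm both.

```bash
python3 - <<'E'
import cv2,numpy as np
t=cv2.imread("pics/top0.png");s=cv2.imread("pics/side0.png")
r=lambda im,x,y,w,h,k:cv2.resize(im[y:y+h,x:x+w],None,fx=k,fy=k,interpolation=cv2.INTER_CUBIC)
cv2.imwrite("pics/t1.png",r(t,290,220,96,80,8))
cv2.imwrite("pics/s1.png",r(s,290,145,80,75,8))
a=r(t,125,195,130,95,6)
cv2.imwrite("pics/t2.png",a)
E
```

```text
(no output)
```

View pics/t1.png

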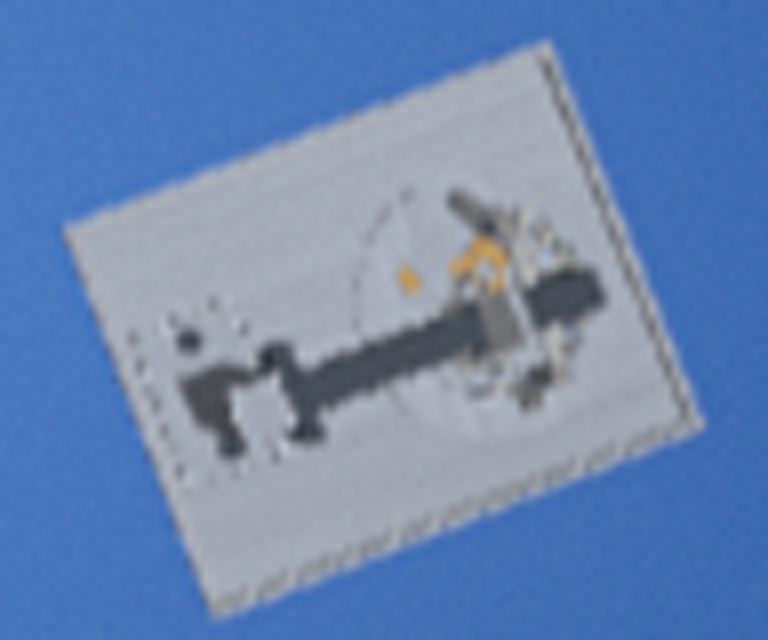

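View pics/s1.png

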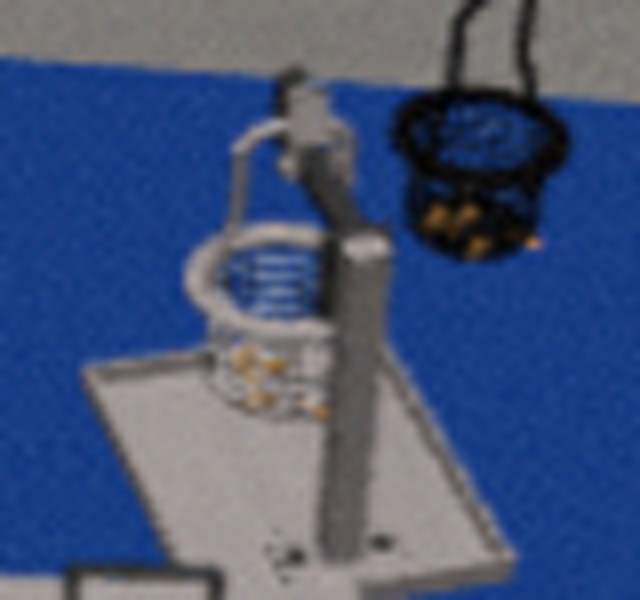

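View pics/t2.png

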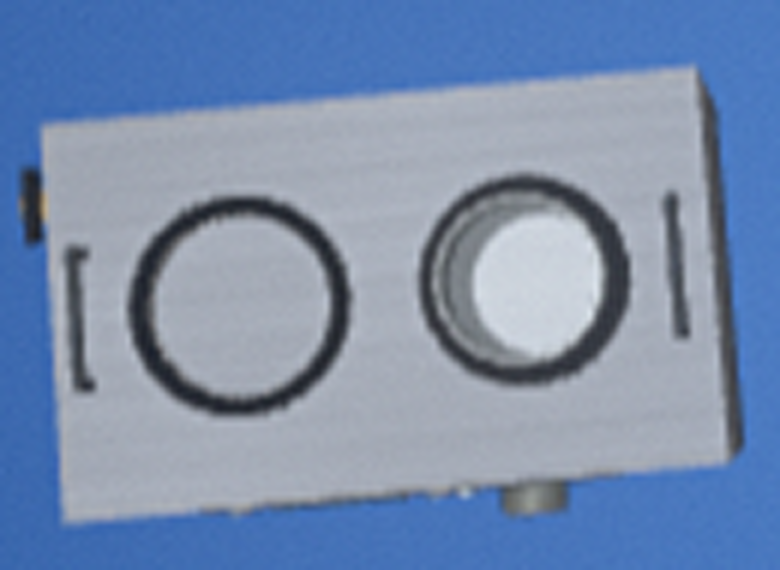

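```bash
cat > h.py <<'E'
import numpy as np
from scipy.optimize import least_squares
C={n:np.load(n+".npz") for n in("side","top")}
def proj(n,P):
    P=np.atleast_2d(P); q=P@C[n]["V"][:3,:3].T+C[n]["V"][:3,3]; q=q@C[n]["K"].T
    return q[:,:2]/q[:,2:]
def back(n,uv,z):
    V=C[n]["V"];d=V[:3,:3].T@np.linalg.solve(C[n]["K"],[*uv,1]);c=-V[:3,:3].T@V[:3,3]
    return c+d*(z-c[2])/d[2]
def T(p,l):
    c,s=np.cos(p[2]),np.sin(p[2]); return np.array([p[0]+c*l[0]-s*l[1],p[1]+s*l[0]+c*l[1],l[2]])
def fit(obs,p0):
    f=lambda p:np.concatenate([proj(n,T(p,l))[0]-uv for n,uv,l in obs])
    r=least_squares(f,p0); return r.x,r.fun.reshape(-1,2)
E
python3 - <<'E'
from h import *
import cv2
np.set_printoptions(precision=4,suppress=True)
t=lambda x,y:np.array([290+x/8-.44,220+y/8-.44]); s=lambda x,y:np.array([290+x/8-.44,145+y/8-.44]); c=lambda x,y:np.array([125+x/6-.42,195+y/6-.42])
tray=[back("top",t(*p),.012) for p in[(65,228),(548,42),(703,427),(215,615)]]
print("tray",np.array(tray),[np.linalg.norm(tray[i]-tray[i-1]) for i in range(4)])
obs=[("top",t(605,283),(-.014,0,.175)),("top",t(265,415),(.082,0,.157)),("side",s(367,245),(.082,0,.157)),("side",s(292,76),(-.014,0,.177))]
p0=[.5,-.2,1.9]
x,r=fit(obs,p0);print("stand",x,r)
cov=[back("top",c(*p),.130) for p in[(42,125),(695,67),(735,462),(65,522)]]
print("cover",np.array(cov),np.mean(cov,0),[np.linalg.norm(cov[i]-cov[i-1]) for i in range(4)])
for nm,q,w in(("L",(240,305),220),("R",(525,280),208)):
  for z in(.13,.15):
    P=back("top",c(*q),z);print(nm,z,P,"dia",w/6/460.9*(1.1162+.1028*P[0]-.9947*z),"side",proj("side",P))
S=cv2.imread("pics/side0.png");cv2.imwrite("pics/s2.png",cv2.resize(S[205:320,270:350],None,fx=5,fy=5,interpolation=cv2.INTER_CUBIC))
E
```

```text
tray [[ 0.5243 -0.0728  0.012 ]
 [ 0.584  -0.2252  0.012 ]
 [ 0.4639 -0.2722  0.012 ]
 [ 0.4048 -0.1197  0.012 ]] [np.float64(0.1283120767648188), np.float64(0.163684742891628), np.float64(0.12896910236959622), np.float64(0.16363434712066177)]
stand [ 0.5022 -0.1952  1.951 ] [[-0.4418  0.4224]
 [-0.1294 -0.0454]
 [ 0.1001 -0.2203]
 [-0.5336 -1.3393]]
cover [[0.5935 0.3118 0.13  ]
 [0.6176 0.0647 0.13  ]
 [0.469  0.0475 0.13  ]
 [0.4448 0.2974 0.13  ]] [0.5312 0.1803 0.13  ] [np.float64(0.1493540490514445), np.float64(0.24828983351207293), np.float64(0.1495501644124703), np.float64(0.2510582027776488)]
L 0.13 [0.5261 0.2346 0.13  ] dia 0.08281393275202006 side [[308.5992 261.6037]]
L 0.15 [0.5257 0.23   0.15  ] dia 0.08122831021473453 side [[309.2238 254.5777]]
R 0.13 [0.5363 0.1275 0.13  ] dia 0.07837605178781605 side [[307.6927 233.4844]]
R 0.15 [0.5358 0.125  0.15  ] dia 0.07687540054004757 side [[308.2906 227.2111]]
```

View pics/s2.png

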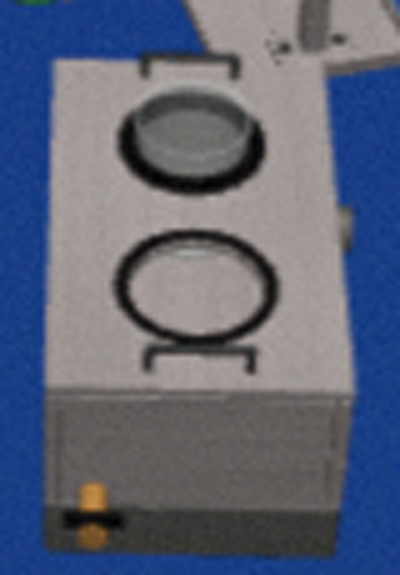

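The side crop shows the beaker in the far opening: its glass stands above the collar at about (308,232). The near opening, with a thin flat seal centred at about (309,262), is the empty one. Triangulated centre is (0.526, 0.234, 0.130), consistent in both views. The stand fit agrees with the tray, and the steel basket with light wires on the hook is the target.

```bash
cat >> h.py <<'E'
from scipy.spatial.transform import Rotation as R
ST=np.array([.5022,-.1952,1.947])
def down(yaw):  # tool z down, tool y along heading yaw+90deg
    y=np.array([-np.sin(yaw),np.cos(yaw),0]); z=np.array([0,0,-1.]); return R.from_matrix(np.c_[np.cross(y,z),y,z]).as_quat()
def st(x,y,z): return T(ST,(x,y,z))
E
python3 - <<'E'
from h import *
from workcell import *
np.set_printoptions(precision=3,suppress=True)
for n,o in(("side",(290,145)),("top",(290,220))):
  for l in[(0,.022,.151),(0,-.022,.151),(0,.022,.12),(0,-.022,.12),(0,.014,.16),(0,.04,.0845),(0,-.04,.0845),(-.04,0,.0845)]:
    print(n,l,(proj(n,T(ST,l))[0]-o+.44)*8)
for k in(0,np.pi):
  q=down(ST[2]+k)
  for P in[st(0,0,.3),st(0,0,.137),st(-.07,0,.17),(.526,.234,.33),(.526,.234,.184)]:
    print(k,kinematics.solve_ik(P,q))
print(back("top",(420,291),.05),back("top",(340,194),.05))
E
```

```text
side (0, 0.022, 0.151) [348.074 132.686]
side (0, -0.022, 0.151) [241.835 147.673]
side (0, 0.022, 0.12) [342.445 198.066]
side (0, -0.022, 0.12) [237.405 213.255]
side (0, 0.014, 0.16) [330.444 116.119]
side (0, 0.04, 0.0845) [378.243 264.859]
side (0, -0.04, 0.0845) [189.693 292.866]
side (-0.04, 0, 0.0845) [252.91  224.046]
top (0, 0.022, 0.151) [567.246 379.625]
top (0, -0.022, 0.151) [507.046 230.   ]
top (0, 0.022, 0.12) [546.215 376.723]
top (0, -0.022, 0.12) [487.867 231.5  ]
top (0, 0.014, 0.16) [562.508 352.961]
top (0, 0.04, 0.0845) [546.788 431.39 ]
top (0, -0.04, 0.0845) [444.309 175.955]
top (-0.04, 0, 0.0845) [621.265 254.016]
0 [-0.374  0.171  1.759 -0.     1.212  2.392]
0 [-0.374  0.357  1.914 -0.     0.87   2.392]
0 [-0.461  0.382  1.783 -0.     0.976  2.305]
0 None
0 None
3.141592653589793 [-0.374  0.171  1.759 -0.     1.212 -0.75 ]
3.141592653589793 [-0.374  0.357  1.914 -0.     0.87  -0.75 ]
3.141592653589793 [-0.461  0.382  1.783 -0.     0.976 -0.837]
3.141592653589793 [ 0.416  0.208  1.646 -0.     1.288  0.04 ]
3.141592653589793 [ 0.416  0.347  1.8   -0.     0.994  0.04 ]
[ 0.423 -0.365  0.05 ] [ 0.657 -0.174  0.05 ]
```

```bash
python3 - <<'E'
from h import *
from workcell import *
import cv2
np.set_printoptions(precision=4,suppress=True)
q=down(ST[2]+np.pi)
bot.reach(st(0,0,.27),q)
bot.servo_line(st(0,0,.138),velocity=.1)
print(get_obs()["wrist_force"],get_obs()["time_s"])
hand.move_gripper(.045,strength=50); bot.dwell(.2)
o=get_obs();print({k:o[k] for k in("time_s","position","wrist_force","ft_torque","grip_force","gripper_width")})
F=[]
for n,c in(("side",(290,145,80,75)),("top",(290,220,96,75))):
    f=cv2.cvtColor(vision.read_camera(n)["frame"],cv2.COLOR_RGB2BGR);x,y,w,h=c;F.append(cv2.resize(f[y:y+h,x:x+w],None,fx=4.5,fy=4.5,interpolation=cv2.INTER_CUBIC))
cv2.imwrite("pics/g.png",np.hstack(F))
E
```

```text
[ 0.2412 -0.0935  0.6265] 3.225
{'time_s': 3.8583, 'position': array([ 0.5025, -0.1955,  0.1388]), 'wrist_force': array([-1.8739, -0.4396,  6.0371]), 'ft_torque': array([-0.0468,  0.2155, -0.0041]), 'grip_force': 50.33551834523678, 'gripper_width': 0.048077950883746334}
```

View pics/g.png

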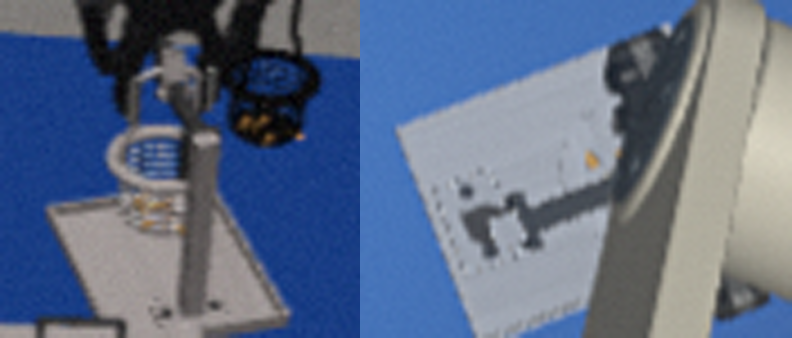

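The picture shows the fingers outside both bail legs, at about (128,95) and (215,88), with the hook between them. Next I lift 4 mm and push +x, watching the force.

```bash
python3 - <<'E'
from h import *
from workcell import *
np.set_printoptions(precision=4,suppress=True)
d=np.array([np.cos(ST[2]),np.sin(ST[2]),0])
p0=st(0,0,.138)
def rep(x):
    o=get_obs();dp=o["position"]-p0;w=o["wrist_force"];print(x,"along",round(dp@d*1e3,2),"dz",round(dp[2]*1e3,2),"Fx",round(w@d,2),"F",w,"t",round(o["time_s"],2),"w",round(o["gripper_width"],4))
bot.servo_line(p0+[0,0,.0045],velocity=.02);bot.dwell(.15);rep(0)
for x in(.004,.006,.008,.010,.012,.014,.016,.017):
    bot.servo_line(p0+x*d+[0,0,.0045],velocity=.02);bot.dwell(.1);rep(x)
E
```

```text
0 along 0.15 dz 4.28 Fx -0.35 F [ 0.3662 -0.231  -1.8907] t 4.48 w 0.0485
0.004 along 4.04 dz 4.52 Fx 0.74 F [ 0.5614  1.0128 -1.8764] t 4.93 w 0.0482
0.006 along 6.05 dz 4.51 Fx -0.55 F [-0.1175 -0.636  -1.8715] t 5.28 w 0.0484
0.008 along 7.67 dz 4.63 Fx -3.21 F [ 0.8246 -3.1284 -3.3786] t 5.63 w 0.0485
0.01 along 9.8 dz 4.65 Fx -4.59 F [ 2.8705 -3.7959 -1.771 ] t 5.98 w 0.0481
0.012 along 11.74 dz 4.72 Fx -4.71 F [ 1.5139 -4.4676 -0.1757] t 6.33 w 0.048
0.014 along 13.66 dz 4.76 Fx -5.22 F [ 2.4007 -4.663   1.2084] t 6.68 w 0.0486
0.016 along 15.59 dz 4.71 Fx -5.04 F [ 2.2964 -4.5085  0.1841] t 7.03 w 0.0481
0.017 along 16.48 dz 4.68 Fx -6.58 F [ 1.8045 -6.3668 -0.8434] t 7.38 w 0.0484
```

```bash
python3 - <<'E'
from h import *
from workcell import *
import cv2
np.set_printoptions(precision=3,suppress=True)
d=np.array([np.cos(ST[2]),np.sin(ST[2]),0])
p0=st(0,0,.138)
def rep(x):
    o=get_obs();dp=o["position"]-p0;w=o["wrist_force"];print(x,"along",round(dp@d*1e3,2),"dz",round(dp[2]*1e3,2),"Fx",round(w@d,2),"F",w,"t",round(o["time_s"],2),"w",round(o["gripper_width"],4))
    return w
ok=True
for z in(.008,.012,.016,.020,.025,.032):
    bot.servo_line(p0+.0172*d+[0,0,z],velocity=.03);bot.dwell(.05);w=rep(z)
    if w[2]<-9: ok=False;break
if ok:
  for x in(.005,-.01,-.03,-.07):
    bot.servo_line(p0+x*d+[0,0,.032],velocity=.06);w=rep(x)
    if abs(w@d)>9 or w[2]<-10: break
F=[]
f=cv2.cvtColor(vision.read_camera("side")["frame"],cv2.COLOR_RGB2BGR);cv2.imwrite("pics/l.png",cv2.resize(f[130:220,280:380],None,fx=6,fy=6,interpolation=cv2.INTER_CUBIC))
E
```

```text
0.008 along 17.05 dz 8.3 Fx -4.11 F [ 0.693 -4.147  4.409] t 7.7 w 0.0487
0.012 along 17.44 dz 11.94 Fx -2.7 F [-1.11  -3.343  0.434] t 8.03 w 0.0482
0.016 along 17.33 dz 16.07 Fx -2.84 F [ 0.116 -3.003 -0.876] t 8.37 w 0.0479
0.02 along 17.1 dz 20.29 Fx -2.12 F [ 0.056 -2.256 -0.035] t 8.7 w 0.0482
0.025 along 17.13 dz 25.26 Fx -2.14 F [ 0.724 -2.02   1.381] t 9.07 w 0.0482
0.032 along 17.45 dz 31.92 Fx -0.43 F [-0.308 -0.584 -3.113] t 9.5 w 0.0482
0.005 along 4.51 dz 31.9 Fx 0.73 F [-0.914  0.424 -1.982] t 9.85 w 0.0482
-0.01 along -10.34 dz 31.92 Fx 0.24 F [-0.506  0.063 -3.46 ] t 10.25 w 0.048
-0.03 along -30.26 dz 31.88 Fx -0.07 F [-0.527 -0.282 -2.578] t 10.73 w 0.0483
-0.07 along -69.8 dz 31.83 Fx -0.45 F [ 0.623 -0.239 -3.236] t 11.55 w 0.0482
```

View pics/l.png

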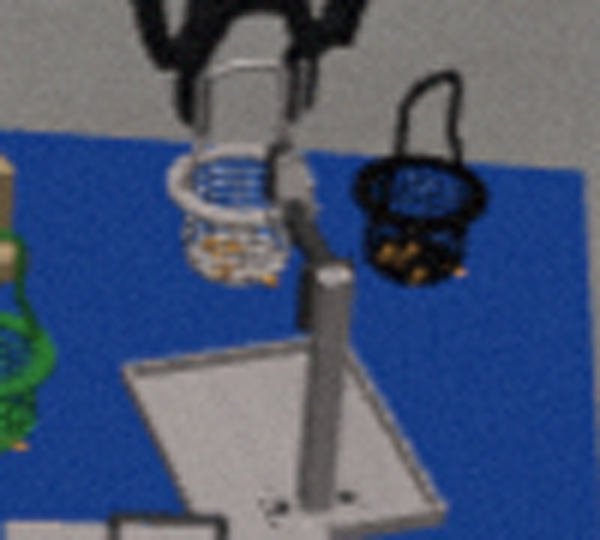

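The basket is off the hook: its rim is at about (240,185) in the crop, hanging upright, and the keeper has sprung back. Now I carry it over the opening and check from above it.

```bash
python3 - <<'E'
from h import *
from workcell import *
import cv2
np.set_printoptions(precision=4,suppress=True)
q=down(ST[2]+np.pi)
bot.servo_line(st(-.07,0,.36),velocity=.15)
bot.reach((.526,.2343,.36),q)
bot.servo_line((.526,.2343,.245),velocity=.1);bot.dwell(.4)
o=get_obs();print(o["position"],o["wrist_force"],o["time_s"],o["gripper_width"])
F=[]
for n,(x,y,w,h) in(("side",(260,190,100,110)),("top",(110,190,120,110))):
    f=cv2.cvtColor(vision.read_camera(n)["frame"],cv2.COLOR_RGB2BGR);cv2.imwrite(f"pics/full_{n}.png",f)
    F.append(cv2.resize(f[y:y+h,x:x+w],None,fx=3.6,fy=3.6,interpolation=cv2.INTER_CUBIC))
    x0=o["position"]
    print(n,[((proj(n,x0+[a,b,-.0515])[0]-(x,y)+.4)*3.6).round() for a,b in((0,0),(.04,0),(-.04,0),(0,.04),(0,-.04))],"foot",((proj(n,x0+[0,0,-.1028])[0]-(x,y)+.4)*3.6).round(),"opening",((proj(n,(.526,.2343,.13))[0]-(x,y)+.4)*3.6).round())
cv2.imwrite("pics/o.png",np.hstack(F))
E
```

```text
[0.526  0.2343 0.2451] [-0.5465 -0.3651 -2.8857] 16.5167 0.04796383342578939
side [array([181., 191.]), array([122., 186.]), array([239., 196.]), array([176., 232.]), array([185., 153.])] foot [177. 246.] opening [177. 259.]
top [array([174., 199.]), array([176., 131.]), array([171., 267.]), array([106., 198.]), array([241., 199.])] foot [194. 201.] opening [198. 201.]
```

View pics/o.png

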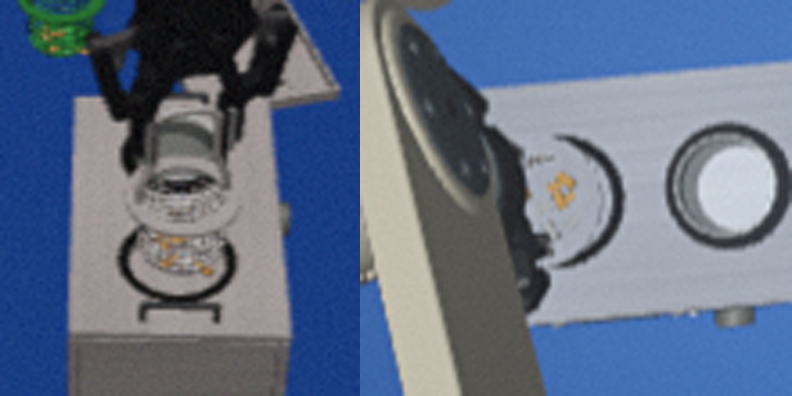

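The side crop (left) shows the rim spanning about u 126–243 and the foot about 143–228, against a ring of about 118–238. So the basket may sit a few mm towards -x. I'll measure that numerically by differencing against the first image.

```bash
python3 - <<'E'
from h import *
import cv2
np.set_printoptions(precision=4,suppress=True)
a=cv2.imread("pics/side0.png").astype(int);b=cv2.imread("pics/full_side.png").astype(int)
m=np.abs(a-b).max(2)>28
for v in range(232,272):
    u=np.where(m[v,285:340])[0]+285
    if len(u): print(v,u.min(),u.max(),(u.min()+u.max())/2,len(u))
# dark ring in the first side picture
g=a.max(2); r=np.zeros_like(g,np.uint8); r[246:276,285:335]=(g[246:276,285:335]<70)
n,l,s,c=cv2.connectedComponentsWithStats(r); k=1+s[1:,4].argmax(); print("ring",s[k],c[k])
P=np.array([.526,.2343,.2451])
for dz,rad in((-.0515,.04),(-.0545,.04),(-.07,.03),(-.1,.03),(-.115,.027)):
    t=np.linspace(0,6.28,200);q=proj("side",P+np.c_[rad*np.cos(t),rad*np.sin(t),0*t+dz]);print(dz,"u",q[:,0].min(),q[:,0].max(),"v",q[:,1].min(),q[:,1].max())
t=np.linspace(0,6.28,200)
for rr in(.034,.041):
    q=proj("side",np.array([.526,.2343,.13])+np.c_[rr*np.cos(t),rr*np.sin(t),0*t]);print("open",q.min(0),q.max(0))
E
```

```text
232 297 321 309.0 8
233 297 321 309.0 10
234 299 322 310.5 23
235 302 322 312.0 19
236 298 322 310.0 14
237 297 323 310.0 11
238 296 323 309.5 14
239 296 323 309.5 20
240 297 323 310.0 14
241 299 323 311.0 18
242 297 323 310.0 14
243 297 319 308.0 8
244 297 321 309.0 10
245 297 321 309.0 9
246 298 321 309.5 2
247 295 318 306.5 6
248 307 319 313.0 8
249 296 316 306.0 9
250 297 297 297.0 1
251 298 324 311.0 15
252 298 323 310.5 20
253 300 319 309.5 20
254 298 319 308.5 18
255 298 321 309.5 17
256 298 322 310.0 17
257 301 322 311.5 16
258 299 322 310.5 13
259 304 318 311.0 7
260 300 317 308.5 10
261 303 310 306.5 7
262 300 315 307.5 11
263 302 316 309.0 12
264 304 318 311.0 9
265 305 319 312.0 15
266 309 318 313.5 6
ring [293 251  32  25 205] [308.5512 263.6829]
-0.0515 u 293.4219028421436 326.1446912098372 v 232.03813052853667 254.07188678442753
-0.0545 u 293.3908415568175 326.0661164176324 v 232.94112635553915 254.9877860157717
-0.07 u 297.2826886831243 321.60302099449655 v 240.2138541573109 256.7925557261284
-0.1 u 296.9240196710958 320.8988808133753 v 248.9927614786486 265.65550692783876
-0.115 u 297.93812506277214 319.3623846568654 v 254.09815713464783 269.12772264554053
open [295.1612 252.248 ] [322.1414 271.1773]
open [292.3856 250.3848] [324.9239 273.2156]
```

The body sits about 1 px (2.5 mm) towards -x, and the ring matches its prediction. I correct +2.5 mm in x and lower while watching the force.

```bash
python3 - <<'E'
from h import *
from workcell import *
np.set_printoptions(precision=2,suppress=True)
xy=np.array([.5285,.2343])
bot.servo_line((*xy,.2451),velocity=.03)
for z in(.236,.230,.224,.216,.206,.198,.192,.189,.187,.186,.185):
    bot.servo_line((*xy,z),velocity=.03);bot.dwell(.1);o=get_obs();w=o["wrist_force"]
    print(z,o["position"][2].round(4),w,o["ft_torque"],round(o["time_s"],1))
    if w[2]>6 or np.hypot(*w[:2])>6: break
E
```

```text
0.236 0.236 [-0.21 -0.81 -1.01] [ 0.03 -0.04  0.01] 17.4
0.23 0.23 [-0.87 -0.45 -3.39] [-0.05 -0.   -0.03] 17.9
0.224 0.224 [-0.48 -0.01 -2.25] [-0.03  0.06 -0.  ] 18.3
0.216 0.216 [-0.56  1.03 -1.67] [-0.04 -0.    0.  ] 18.8
0.206 0.2061 [-0.35 -0.45 -2.1 ] [-0.03 -0.01 -0.01] 19.4
0.198 0.198 [-0.71  0.3  -2.78] [-0.02  0.01 -0.  ] 19.9
0.192 0.192 [ 0.32  0.58 -2.7 ] [ 0.06  0.03 -0.05] 20.4
0.189 0.189 [-0.72 -0.35 -2.33] [-0.01 -0.02 -0.  ] 20.7
0.187 0.187 [-0.39 -0.27 -2.46] [0.   0.01 0.03] 21.1
0.186 0.1864 [-2.03 -0.4   4.03] [-0.18  0.24 -0.04] 21.4
0.185 0.1863 [-5.81 -2.03 13.32] [-0.27  0.7   0.05] 21.8
```

```bash
python3 - <<'E'
from h import *
from workcell import *
import cv2
np.set_printoptions(precision=2,suppress=True)
xy=np.array([.5285,.2343])
def rep(s):
    o=get_obs();print(s,o["position"][2].round(4),o["wrist_force"],o["ft_torque"],round(o["gripper_width"],4),round(o["time_s"],1))
bot.servo_line((*xy,.184),velocity=.03);bot.dwell(.2);rep("press")
hand.move_gripper(.045,strength=20);bot.dwell(.3);rep("soft")
f=vision.read_camera("side")["frame"]
g=vision.read_camera("top")["frame"]
F=[cv2.resize(i[y:y+h,x:x+w],None,fx=4,fy=4,interpolation=cv2.INTER_CUBIC) for i,(x,y,w,h) in((f,(265,205,90,90)),(g,(125,200,100,90)))]
cv2.imwrite("pics/p.png",cv2.cvtColor(np.hstack(F),cv2.COLOR_RGB2BGR))
E
```

```text
press 0.1862 [-8.72 -4.01 21.48] [-0.44  1.14  0.03] 0.048 22.2
soft 0.1862 [-9.54 -4.1  21.65] [-0.49  1.16  0.02] 0.0484 22.8
```

View pics/p.png

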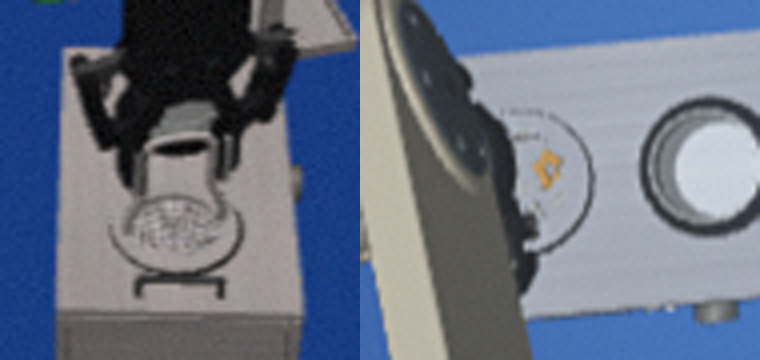

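The last picture shows the rim sitting over the seal at about (178,235), nearly flat. The force says it bears on the -x side, about 30 mm off centre, with some lateral load. I'll ease that with a small force-following loop before letting go.

```bash
python3 - <<'E'
from h import *
from workcell import *
np.set_printoptions(precision=3,suppress=True)
hand.move_gripper(.045,strength=50)
q0=R.from_quat(down(ST[2]+np.pi)); c=np.array([.5285,.2343,.1855-.0535]); rv=np.zeros(3)
def go():
    Q=R.from_rotvec(rv); bot.servo_line(c+Q.apply([0,0,.0535]),(Q*q0).as_quat(),velocity=.03); bot.dwell(.25)
    o=[get_obs()]
    for _ in range(3): bot.dwell(.04);o.append(get_obs())
    f=np.mean([k["wrist_force"] for k in o],0);t=np.mean([k["ft_torque"] for k in o],0)
    t=t-np.cross([0,0,-.0535],f)   # moment about the rim centre (if given at the TCP)
    print(c,rv,f,t,o[-1]["position"][2].round(4),round(o[-1]["time_s"],1));return f,t
for i in range(9):
    f,t=go()
    if np.hypot(*f[:2])<2.5 and np.hypot(*t[:2])<.12 and f[2]>4: break
    c[:2]+=np.clip(f[:2]*1.5e-4,-.0008,.0008)
    rv[:2]+=np.clip(t[:2]*.02,-.01,.01)
    c[2]+=np.clip((f[2]-10)*8e-5,-.0008,.0008)
E
```

```text
[0.528 0.234 0.132] [0. 0. 0.] [-3.973 -1.546 10.824] [-0.086  0.213 -0.019] 0.1863 23.7
[0.528 0.234 0.132] [-0.002  0.004  0.   ] [-2.024 -0.951  9.398] [ 0.035 -0.067 -0.007] 0.1864 24.3
```

```bash
python3 - <<'E'
from h import *
from workcell import *
import cv2
np.set_printoptions(precision=3,suppress=True)
hand.move_gripper(.085,strength=20);bot.dwell(.3)
o=get_obs();print(o["wrist_force"],o["gripper_width"])
p=o["position"]
bot.servo_line(p+[0,0,.12],velocity=.1);print(get_obs()["wrist_force"])
bot.goto_joints([-.9,.353,1.633,0,1.155,0]);bot.dwell(.3)
a=cv2.imread("pics/side0.png").astype(int);b=cv2.cvtColor(vision.read_camera("side")["frame"],cv2.COLOR_RGB2BGR);cv2.imwrite("pics/end_side.png",b)
m=np.abs(a-b).max(2)>28
print("bail rows/extents",[(v,*(np.where(m[v,285:340])[0][[0,-1]]+285)) for v in range(205,276,3) if m[v,285:340].any()])
for y in(-1,1):
  for h in(.082+.048+.003,.082+.116,.082+.125):
    r=.04 if h<.14 else .022
    print(h,proj("side",np.array([.526,.2343,h])+[-y*r*np.sin(ST[2]),y*r*np.cos(ST[2]),0]))
t=np.linspace(0,6.28,200);q=proj("side",np.c_[.526+.04*np.cos(t),.2343+.04*np.sin(t),0*t+.133]);print("rim",q.min(0),q.max(0))
at=cv2.imread("pics/top0.png").astype(int);bt=cv2.cvtColor(vision.read_camera("top")["frame"],cv2.COLOR_RGB2BGR)
mt=(np.abs(at-bt).max(2)>40)[140:290,80:480].astype(np.uint8)
n,l,s,c=cv2.connectedComponentsWithStats(mt);print("top changes",[(s[i]+[80,140,0,0,0]).tolist() for i in range(1,n) if s[i,4]>15],get_obs()["time_s"])
E
```

```text
[-0.228 -0.501 -0.085] 0.08488804921662274
[-0.218  0.207 -1.142]
bail rows/extents [(238, np.int64(309), np.int64(318)), (241, np.int64(301), np.int64(319)), (244, np.int64(300), np.int64(319)), (247, np.int64(300), np.int64(319)), (250, np.int64(300), np.int64(318)), (253, np.int64(297), np.int64(320)), (256, np.int64(294), np.int64(322)), (259, np.int64(293), np.int64(324)), (262, np.int64(293), np.int64(324)), (265, np.int64(294), np.int64(324)), (268, np.int64(296), np.int64(322)), (271, np.int64(301), np.int64(318))]
0.133 [[293.432 263.449]]
0.198 [[301.222 242.949]]
0.20700000000000002 [[301.351 240.189]]
0.133 [[323.761 257.91 ]]
0.198 [[318.419 239.95 ]]
0.20700000000000002 [[318.622 237.197]]
rim [292.811 249.797] [324.6  272.06]
top changes [[147, 228, 36, 36, 412], [168, 237, 8, 11, 44], [346, 244, 9, 12, 55], [354, 265, 6, 6, 21]] 29.4333
```

The seated rim (u 293–324) and the bail match the predicted seated pose. The top view has changed only at the opening and the hook.

```bash
python3 -c "
from workcell import *
print(hand_in())"
```

```text
the job is handed in; nothing more can be done
None
```

The steel basket is off the hook and seated in the cleaner's empty opening with its rim flat on the cover; it was then released, and I handed the job in at about 29 s, with no change seen at the beaker or, from above, elsewhere on the bench.

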